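# Run a UV tool box: off, load tweezers, latch lid, on

### The arm

A 7-joint arm with a two-finger parallel gripper is mounted at the origin on a cart in front of the work surface, level with it; the furniture and walls round the work are solid. World frame = base frame: x ahead of the robot, y to its left, z up, the work surface at z = 0. Lengths are in m, angles in rad, forces in N, time in s.
With the tool pointing down it reaches from about 0.425 to 1.025 m from the base axis. Payload 9.4 kg.
Tool frame: the origin (TCP) lies on the front face of the gripper's body, between the roots of the fingers; the fingertips stand 73 mm ahead of it and the grasp point (between the pads) lies 54 mm ahead of it; z points along the fingers, y is the line along which they close (so a half turn about z gives the same grasp; the last joint's range is limited). The gripper opens to 85 mm and grips with 20 to 120 N. Pads are 22 mm wide; open, the fingers measure 114 mm over their backs; the gripper's body (76 mm by 85 mm) begins 54 mm behind the grasp point. The pads swing forward as they close: fully open they stand 13 mm farther back than shut.
Start: joints at [-1.333, 0.599, -0.003, 1.599, 0.002, 0.943, -0.08], TCP at [0.224, 0.689, 0.304] pointing down, gripper open.
Joint ranges: [-2.57, 2.57], [-0.35, 1.97], [-1.29, 1.29], [0.11, 2.56], [-1.05, 4.19], [0.11, 1.86], [-2.63, 2.63]. Speed limits (rad/s): [2.22, 2.22, 3.01, 3.01, 3.14, 3.14, 3.14].

### API

Orientations are given as a unit quaternion [x, y, z, w].
In Python, from rig import ctrl gives the robot as it stands.
- The arm moves only by the shell command python3 -m jog 'ROWS' [FORCE]. ROWS is JSON, a list of rows, each a list of 7 numbers: the opening, from -1 (shut) to 1 (fully open), then the shift along the tool's x, y, z scaled (see below), then the turn, a rotation vector about the tool's x, y, z scaled (see below). A call has 1 to 10 rows; each row is the pose to reach, as a shift and turn from the pose commanded when the call began, along the tool's axes at that moment; what a row does not reach only later rows make up. The controller multiplies each number of a shift by 15 cm and each number of a turn by 45 degrees. A row lasts 1/12 s, in which the tool goes at most 41.7 mm and 7.16 degrees, less where a joint would pass 70% of its speed; a pose out of reach is approached as far as the arm can. A call with a number of a shift or a turn outside -1 to 1 is refused whole. A call with a gripper value outside its range is refused whole. The fingers move at their own pace and stop on an object; FORCE is the grip in N (left out, the last holds). Time passes only in rows, so rows that repeat a pose let the fingers close. It gives the time, the measured TCP pose, the force, the opening and the grip force at its end, in the units of the state.
- ctrl.get_state(): the state, without advancing time (a new reading comes with each control period).
- ctrl.grab_frame(name): name is "scene" or "top"; returns the picture (400x640x3 uint8, red, green, blue); there is no depth.
- ctrl.get_calibration(name): a dict with "vfov" (degrees; the focal length in pixels is half the picture's height over the tangent of half this angle, whatever the lens; pixels are square), "cx", "cy" (the principal point, pixels), "dist" ([k1, k2, p1, p2, k3] as OpenCV has them; the pictures are not rectified), "xyz" and "rotation" of the camera in the world. Camera axes: x right, y down, z forward; pixel columns grow to the right and rows downward; lengths in m; the calibration is good to about 2 mm. A picture is of the moment at which its call begins. get_calibration takes no time and is no camera call.
- ctrl.finish_job(): hands the job in; it is judged then, once.
Trained networks look in the newest picture that a camera, given by its name, has taken for a name from the list of things; names that differ only in an ending like _2 or _b are one class to them, and where a whole thing is asked for, a point or a joint stands for the part that bears it (a point fixed in the world has none). Each returns a list of dicts, best first, with "conf" (0 to 1); they miss things now and then, are a little off and sometimes report something else, mostly with a low value. They report only what shows in the picture. A call takes as long as a camera call.
- ctrl.trace(camera, label): "mask" (400x640 bool, what is visible of it) and "box" ([left, top, right, bottom] in pixels, round what is visible of it).
- ctrl.landmark_of(camera, label): "pixel" ([row, column] in pixels: a listed point, or the origin of a listed thing).
The state is a dict: "time": time; "joints": joint angles; "joint_velocities": joint speeds; "tau": joint torques, N m; "ee_pos": TCP position; "ee_rot": TCP orientation; "wrist_force": force on the tool from outside, world axes, zero at the start; "wrist_torque": the same for the moment, N m; "finger_gap": opening from 0.0 (shut) to 1.0 (fully open); "grip_force": force on a finger pad.
Only numpy, scipy, OpenCV 4.12 (cv2) and the standard library are available. Lean on these libraries where they do the work, as an engineer would, in place of code of your own. Each camera call takes 0.05 s, during which the arm holds its last target. There are 200 camera calls.

### The job

The small UV tool box was left switched on with its lid standing open. Turn its red handle fully off, lay the tweezers flat on the box's floor, swing the blue lid shut and press its front edge down until the tab clicks home behind the front rim, and then turn the handle fully back on. Leave everything else on the table standing where it is.

Things in the scene. Friction and masses are not known exactly. Their poses are not given: they have to be found in the camera images.
- uv_box: fixed grey-white box, 120 (x) x 260 (y) x 70 mm high; origin at the centre of its underside, its front is the -x side, z up. The left part (y -40 to +130 mm) is the open chamber, walls 5 mm; the right part (y -130 to -40) is a solid switch deck, top at 70 mm, with a yellow plate and the red handle, a white dot at the off and a green dot at the on position
- chamber_floor (a point): centre of the chamber's steel floor, 30 mm above the table and 40 mm below the rim; axes as uv_box; the floor inside is 110 (x) x 165 (y) mm, uv_box frame (0, 45, 30) mm
- lid_hinge (a point): middle of the lid's hinge line, which runs along uv_box y at the chamber's back rim; uv_box frame (60, 45, 72.5) mm
- lid_edge (a point): middle of the front edge of the blue lid, on its upper (outer) face; moves with the lid, 118 mm from the hinge line. The lid is 5 mm thick, 168 mm wide, 122 mm deep, with a 50 mm wide finger lip reaching 8 mm past the edge, and a tab 16 mm deep under it
- uv_lid (a joint): lid angle, rad: 0 = shut with the tab behind the rim, 1.57 = upright, 2.0 = leaning back on its stop. Stiff hinge, the lid stays where it is left. From about 0.1 rad it rests with its tab on the sprung lip of the front rim and needs about 4 N down on the front edge to click to 0. It cannot shut while the handle is on
- handle_axis (a point): point on the vertical turning axis of the red handle at mid height of its bar; uv_box frame (-20, -85, 93) mm
- handle_grip (a point): point in the red handle's bar, 48 mm from the axis, at mid height. The bar is 12 mm wide, 22 mm tall (z 83 to 105 mm above the table), and reaches 72 mm from the axis; it clears the deck by 13 mm and the shut lid by 8 mm
- power_handle (a joint): handle angle, rad: 0 = off (bar points to the box's front, -x), 1.571 = on (bar points to +y, over the lid's front right corner); clockwise seen from above turns it on. A spring detent pulls it to the nearer end (at most about 0.1 N m, strongest midway to either end)
- tweezers: steel tweezers, 13 x 115 x 9 mm, lying flat; origin at the centre of the underside, long axis y
- nail_scissors: bystander: nail scissors, 54 x 98 x 7 mm, lying flat; origin at the centre of the underside, long axis y
- spray: bystander: white and green bottle, 46 mm across, 170 mm tall; origin at the centre of the underside
- toner: bystander: pale bottle with black cap, 54 mm across, 175 mm tall; origin at the centre of the underside
- cream_pot: bystander: pink jar with white lid, 53 mm across, 50 mm tall; origin at the centre of the underside
- brown_bottle: bystander: brown bottle with black cap, 31 mm across, 88 mm tall; origin at the centre of the underside
- beaker: bystander: clear measuring beaker, 46 mm across, 57 mm tall; origin at the centre of the underside

How it is judged:
On the way, in this order (a step that is already met when the one before it is completed fails the run):
1. the handle is turned off while the lid stands open (value of joint power_handle below 0.2 rad and value of joint uv_lid above 0.6 rad), for 0.2 s.
2. the tweezers lie on the chamber floor, the lid still open and the handle off (all of step 1 and x of tweezers in the frame of chamber_floor between -0.05 and 0.05 m and y of tweezers in the frame of chamber_floor between -0.07 and 0.07 m and z of tweezers in the frame of chamber_floor between -0.01 and 0.016 m and linear speed of tweezers below 0.03 m/s and contact force between the fingers and tweezers below 0.05 N), for 0.2 s.
3. the lid is shut with its tab behind the rim, the handle still off (value of joint uv_lid below 0.035 rad and value of joint power_handle below 0.2 rad and x of tweezers in the frame of chamber_floor between -0.05 and 0.05 m and y of tweezers in the frame of chamber_floor between -0.07 and 0.07 m and z of tweezers in the frame of chamber_floor between -0.01 and 0.016 m), for 0.2 s.
4. the handle is turned on, the lid staying shut (value of joint power_handle above 1.37 rad and value of joint uv_lid below 0.035 rad), for 0.2 s.
At the end, for the whole second after the job is handed in: the tweezers lie at rest on the chamber floor (origin within 50 mm in x and 70 mm in y of its centre, under 16 mm above it), the lid is shut to within 0.035 rad with its tab behind the rim, and the handle is on (over 1.37 rad); no bystander has been moved more than 40 mm or tipped (all of step 4 and x of tweezers in the frame of chamber_floor between -0.05 and 0.05 m and y of tweezers in the frame of chamber_floor between -0.07 and 0.07 m and z of tweezers in the frame of chamber_floor between -0.01 and 0.016 m and linear speed of tweezers below 0.03 m/s); the robot touches nothing.
It fails at once if a bystander is moved more than 40 mm (distance of any of nail_scissors, spray, toner, cream_pot, brown_bottle, beaker from where it was at the start of the episode above 0.04 m).
It fails at once if a bystander is tipped over (angle between any of nail_scissors, spray, toner, cream_pot, brown_bottle, beaker's own z axis and vertical above 0.6 rad).
It also fails if it takes over 72 s, if anything falls off the work surface, if the arm or the gripper's body presses on something with over 40 N, if the wrist force passes 120 N, or if a joint passes its speed limit or range.

## Working session

There is one attempt and no reset: what is moved stays moved. The work goes in short steps, Python scripts to look and compute and a shell command to move; the robot and the scene stay as the last step left them, time stands still between calls to the robot, and variables do not carry over. Pictures are saved under pics/ and viewed, at most 10 in all, crops included, and the job is handed in when it is done.

```bash
mkdir -p pics; ls; cat > h.py <<'E'
import numpy as np,cv2,json
from rig import ctrl
from scipy.spatial.transform import Rotation as R
def cal(n):
    c=ctrl.get_calibration(n); f=200/np.tan(np.radians(c['vfov'])/2)
    K=np.array([[f,0,c['cx']],[0,f,c['cy']],[0,0,1.]])
    r=np.array(c['rotation'],float)
    r=R.from_quat(r).as_matrix() if r.size==4 else r.reshape(3,3)
    return K,np.array(c['dist'],float),r,np.array(c['xyz'],float)
def ray(n,px):
    K,d,r,t=cal(n); u=cv2.undistortPoints(np.array([[[px[1],px[0]]]],float),K,d)[0,0]
    return t,r@np.array([u[0],u[1],1])
def atz(n,px,z):
    t,v=ray(n,px); return t+v*(z-t[2])/v[2]
def proj(n,P):
    K,d,r,t=cal(n); rv=cv2.Rodrigues(r.T)[0]
    return cv2.projectPoints(np.atleast_2d(np.array(P,float)),rv,-r.T@t,K,d)[0][:,0]
def snap(n,name):
    f=ctrl.grab_frame(n); cv2.imwrite('pics/'+name,f[:,:,::-1]); return f
def loc(lab,n='top'):
    l=ctrl.landmark_of(n,lab); return [(round(q['conf'],2),np.round(q['pixel'],1).tolist()) for q in l[:2]]
E
python3 - <<'E'
from h import *
a=snap('scene','s0.png');b=snap('top','t0.png')
for n in('scene','top'):
    print(n,ctrl.get_calibration(n))
    for l in ['uv_box','chamber_floor','lid_hinge','lid_edge','handle_axis','handle_grip','tweezers']: print(l,loc(l,n))
print(ctrl.get_state())
E
```

```text
pics
scene {'vfov': 45.24741558268646, 'cx': 316.90829266905126, 'cy': 201.46697046348854, 'dist': array([-0.09052153,  0.        ,  0.        ,  0.        ,  0.        ]), 'xyz': array([-0.27955714,  0.50404613,  0.71764291]), 'rotation': array([-0.42637114,  0.77630731, -0.40334329,  0.22993218])}
uv_box [(0.7, [218.8, 339.1])]
chamber_floor [(0.74, [213.9, 331.6])]
lid_hinge [(0.78, [194.3, 311.1])]
lid_edge [(0.56, [150.7, 308.4]), (0.5, [280.2, 270.3])]
handle_axis [(0.81, [172.4, 368.7])]
handle_grip [(0.81, [180.0, 359.5]), (0.41, [193.0, 312.0])]
tweezers [(0.88, [288.8, 214.2]), (0.55, [254.9, 294.6])]
top {'vfov': 45.249054217516495, 'cx': 314.3496092862097, 'cy': 190.69576074108207, 'dist': array([0.03216621, 0.        , 0.        , 0.        , 0.        ]), 'xyz': array([0.44020516, 0.03162804, 1.16648475]), 'rotation': array([-0.6996071 ,  0.71418689, -0.01338892,  0.01754227])}
uv_box [(0.8, [182.0, 349.5])]
chamber_floor [(0.71, [224.3, 365.3])]
lid_hinge [(0.71, [156.2, 327.1]), (0.2, [159.6, 204.2])]
lid_edge [(0.88, [153.2, 327.7]), (0.35, [231.2, 246.5])]
handle_axis [(0.57, [175.5, 389.7])]
handle_grip [(0.52, [181.8, 373.9])]
tweezers [(0.52, [209.4, 203.3])]
{'time': 0.8, 'joints': array([-1.33268289,  0.59924387, -0.00251778,  1.59942238,  0.0017903 ,
        0.9429252 , -0.07981421]), 'joint_velocities': array([-0.00113827,  0.00085386,  0.00058205,  0.00022973,  0.00076113,
       -0.00090074, -0.00158853]), 'tau': array([-6.12312433e-04, -7.76125860e+01,  1.56293213e+00, -2.58392608e+01,
        1.23257947e-02,  1.85238641e-03,  1.80685862e-05]), 'ee_pos': array([0.22447529, 0.68935243, 0.30390704]), 'ee_rot': array([1.56749344e-01, 9.87638417e-01, 5.84425754e-07, 1.44816831e-05]), 'wrist_force': array([-0.17095816, -0.09833301, -0.7718122 ]), 'wrist_torque': array([-0.01788258,  0.04981778, -0.00031564]), 'grip_force': 0.0, 'finger_gap': 0.9996459419377638}
```

View pics/s0.png

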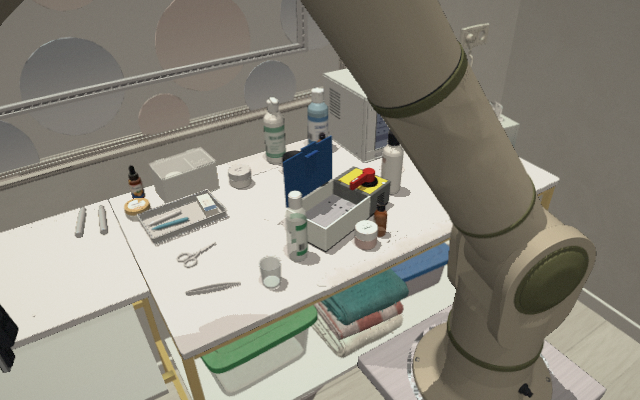

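View pics/t0.png

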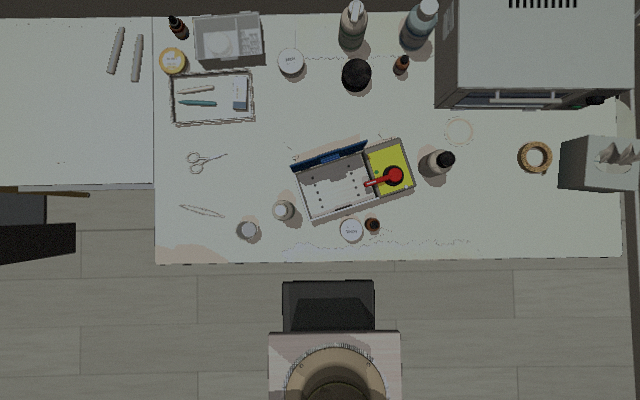

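The scene shows the box with its blue lid upright and the red handle (≈ (362,178)); tweezers at ≈(213,289). In the top view the box spans about cols 295–412, rows 138–224, and the tweezers are at ≈(203,210). Next I'll fit the box pose and check it against the images.

```bash
python3 - <<'E'
from h import *
from scipy.optimize import least_squares
T=ctrl.grab_frame('top');S=ctrl.grab_frame('scene')
pts={'lid_hinge':(60,45,72.5),'handle_axis':(-20,-85,93),'chamber_floor':(0,45,30),'uv_box':(0,0,0)}
obs=[]
for n in('top','scene'):
    for l,p in pts.items():
        r=ctrl.landmark_of(n,l)
        if r: obs.append((n,l,np.array(p)/1e3,np.array(r[0]['pixel'])[::-1],r[0]['conf']))
W=lambda q,p:np.array([q[0],q[1],0])+R.from_euler('z',q[2]).apply(p)
f=lambda q:np.concatenate([proj(n,W(q,p))[0]-u for n,l,p,u,c in obs])
s=least_squares(f,[.55,-.05,.3],loss='soft_l1'); q=s.x
print('box',q); 
for o,e in zip(obs,f(q).reshape(-1,2)): print(o[0],o[1],e.round(1))
m=ctrl.trace('top','uv_box')
for k in m[:1]:
    c=max(cv2.findContours(k['mask'].astype(np.uint8),0,2)[0],key=cv2.contourArea); print(k['conf'],cv2.minAreaRect(c))
m=ctrl.trace('top','tweezers')
for k in m[:2]:
    ys,xs=np.nonzero(k['mask']); P=np.array([atz('top',(a,b),.005) for a,b in zip(ys,xs)])[:,:2]
    c=P.mean(0); u,sv,v=np.linalg.svd(P-c); print('tw',k['conf'],c,v[0],np.ptp((P-c)@v[0]),np.ptp((P-c)@v[1]))
for l in ['nail_scissors','spray','toner','cream_pot','brown_bottle','beaker']:
    r=ctrl.landmark_of('top',l); 
    for k in r[:2]: print(l,round(k['conf'],2),atz('top',k['pixel'],0).round(3))
x0,y0,w,h=285,130,140,100
im=cv2.resize(T[y0:y0+h,x0:x0+w,::-1],None,fx=5.6,fy=5.6,interpolation=cv2.INTER_CUBIC)
for z,pp in ((.07,[(-60,-130),(60,-130),(60,-40),(60,130),(-60,130),(-60,-40)]),(.03,[(-55,-37),(55,-37),(55,127),(-55,127)]),(.093,[(-20,-85),(-20,-37)])):
    for a,b in pp:
        u=(proj('top',W(q,np.array([a/1e3,b/1e3,z])))[0]-[x0,y0]+.5)*5.6; cv2.circle(im,tuple(int(v) for v in u),3,(0,255,0) if z==.07 else (255,0,255),1)
cv2.imwrite('pics/c1.png',im)
E
```

```text
box [ 0.51588528 -0.05401238  0.32740019]
top lid_hinge [0.3 0.8]
top handle_axis [1.8 0.1]
top chamber_floor [0.1 0.2]
scene lid_hinge [-0.9 -0.9]
scene handle_axis [-0.7  1.2]
scene uv_box [-0.4 -0.2]
0.71 ((352.74432373046875, 175.10707092285156), (61.88249588012695, 115.1827392578125), 72.47443389892578)
nail_scissors 0.72 [0.575 0.303 0.   ]
spray 0.8 [0.437 0.108 0.   ]
cream_pot 0.76 [ 0.404 -0.044  0.   ]
beaker 0.63 [0.4   0.197 0.   ]
```

View pics/c1.png

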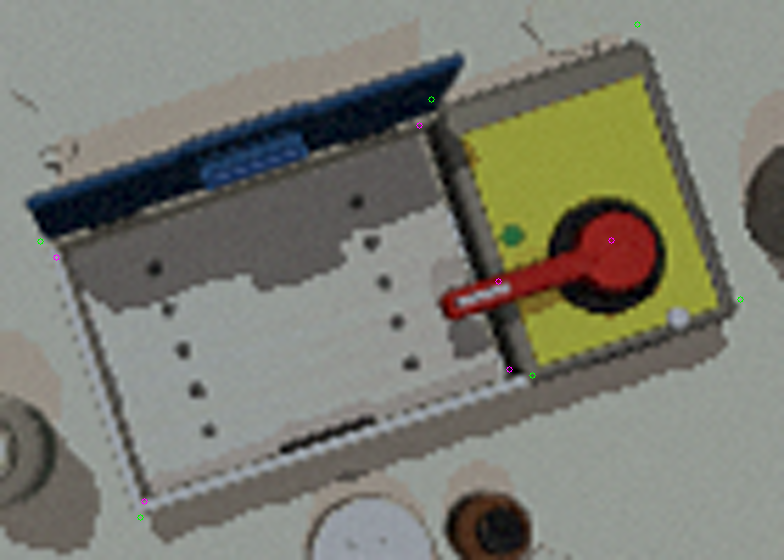

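The fit is about 2–3 px off in yaw: the true rim corners in the crop are at FR (734,318), BR (645,45), FL (138,510) and BL (58,240). I'll refine the fit with these and locate the tweezers.

```bash
python3 - <<'E'
from h import *
from scipy.optimize import least_squares
C=[((-60,-130,70),(734,318)),((60,-130,70),(645,45)),((-60,130,70),(138,510)),((60,130,70),(58,240)),((-20,-85,105),(622,250)),((-55,127,30),(150,497))]
W=lambda q,p:np.array([q[0],q[1],0])+R.from_euler('z',q[2]).apply(np.array(p)/1e3)
g=lambda u:np.array(u)/5.6-.5+[285,130]
f=lambda q:np.concatenate([proj('top',W(q,p))[0]-g(u) for p,u in C])
q=least_squares(f,[.516,-.054,.31],loss='soft_l1').x
print('box',q,f(q).reshape(-1,2).round(1).tolist())
T=ctrl.grab_frame('top');S=ctrl.grab_frame('scene')
for n in('top','scene'):
  for k in ctrl.trace(n,'tweezers')[:2]:
    ys,xs=np.nonzero(k['mask']); P=np.array([atz(n,(a,b),.005) for a,b in zip(ys,xs)])[:,:2]
    c=P.mean(0); u,sv,v=np.linalg.svd(P-c); print(n,'tw',k['conf'],c,v[0],np.ptp((P-c)@v[0]),np.ptp((P-c)@v[1]))
  for k in ctrl.landmark_of(n,'tweezers')[:2]: print(n,k,atz(n,k['pixel'],0.002))
for l in ['lid_edge','handle_grip']:
  for n in('top','scene'):
    k=ctrl.landmark_of(n,l)[0]; t,v=ray(n,k['pixel']); print(l,n,k['conf'],atz(n,k['pixel'],.093))
for l in ['nail_scissors','spray','toner','cream_pot','brown_bottle','beaker']:
    r=ctrl.landmark_of('scene',l); 
    for k in r[:2]: print(l,round(k['conf'],2),atz('scene',k['pixel'],0).round(3))
a=cv2.resize(T[185:235,165:240,::-1],None,fx=8,fy=8,interpolation=cv2.INTER_CUBIC)
cv2.imwrite('pics/c2.png',a)
E
```

```text
box [ 0.51338041 -0.05600877  0.29538198] [[1.9, -0.2], [1.0, -1.1], [-0.0, 1.0], [-2.0, -0.7], [0.0, 0.3], [-1.3, 0.5]]
top {'pixel': [209.7, 201.8], 'conf': 0.47} [0.45081329 0.31165145 0.002     ]
scene tw 0.59 [0.45185014 0.32138042] [0.28497486 0.95853499] 0.09596599658271611 0.019641575510052838
scene {'pixel': [288.2, 212.5], 'conf': 0.87} [0.45083448 0.3162796  0.002     ]
scene {'pixel': [254.9, 196.7], 'conf': 0.16} [0.57053207 0.3065384  0.002     ]
lid_edge top 0.75 [ 0.57413956 -0.00150846  0.093     ]
lid_edge scene 0.78 [ 0.71341875 -0.08115634  0.093     ]
handle_grip top 0.65 [ 0.50534618 -0.09466489  0.093     ]
handle_grip scene 0.45 [0.320498   0.24416039 0.093     ]
nail_scissors 0.68 [0.572 0.307 0.   ]
spray 0.73 [0.442 0.114 0.   ]
toner 0.62 [ 0.554 -0.241  0.   ]
cream_pot 0.59 [ 0.401 -0.04   0.   ]
brown_bottle 0.75 [ 0.411 -0.09   0.   ]
beaker 0.58 [0.405 0.205 0.   ]
beaker 0.33 [ 0.658 -0.047  0.   ]
```

View pics/c2.png

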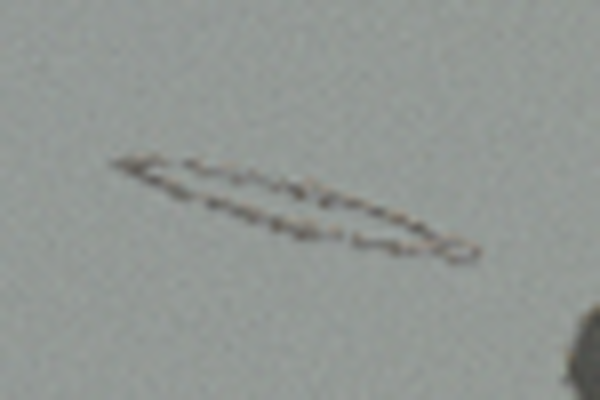

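The crop shows the tweezers lying diagonally, from (115,162) to (480,252). I'll compute the exact targets next, plus the lid angle and the toner clearance, and add a move planner.

```bash
cat >> h.py <<'E'
BQ=np.array([.5134,-.0560,.300])
def B(p): return np.array([BQ[0],BQ[1],0])+R.from_euler('z',BQ[2]).apply(np.array(p)/1e3)
def plan(p,yaw=None,tip=True,pos=None,rot=None):
    """p world target of fingertip (or TCP); yaw = world angle (deg) of tool y. prints scaled shift, turn"""
    s=ctrl.get_state(); pos=s['ee_pos'] if pos is None else pos; r=R.from_quat(s['ee_rot']) if rot is None else rot
    p=np.array(p,float)+([0,0,.073] if tip else 0)
    out=r.inv().apply(p-pos)/.15
    t=np.zeros(3)
    if yaw is not None:
        y=np.radians(yaw); Y=np.array([np.cos(y),np.sin(y),0]); Z=np.array([0,0,-1.]); g=R.from_matrix(np.c_[np.cross(Y,Z),Y,Z])
        t=(r.inv()*g).as_rotvec()/np.radians(45)
    print('shift',out.round(3),'turn',t.round(3),'TCP',pos.round(4))
E
python3 - <<'E'
from h import *
for n in('top','scene'):
    for th in (1.4,1.57,1.75,2.):
        P=B((60-118*np.cos(th)-2.5*0,45,72.5+118*np.sin(th))); print(n,th,proj(n,P)[0][::-1].round(1), B((60,45,72.5)).round(3))
a=atz('top',(205.25-.5+.5,179.4),.004);b=atz('top',(216.5,225),.004); print('tw ends',a,b,(a+b)/2,np.linalg.norm(a-b),np.degrees(np.arctan2(*(a-b)[1::-1])))
print('toner px',atz('top',(159,446),.175),atz('top',(162,436),.0))
print('axis',B((-20,-85,93)),'grip on',B((-20,-37,93)), 'tip peg',B((8,-52,90)))
plan(B((8,-52,160)),17.2)
E
```

```text
top 1.4 [163.3 332.5] [0.557 0.005 0.072]
top 1.57 [154.  329.4] [0.557 0.005 0.072]
top 1.75 [144.4 326.1] [0.557 0.005 0.072]
top 2.0 [132.1 321.7] [0.557 0.005 0.072]
scene 1.4 [152.3 317.4] [0.557 0.005 0.072]
scene 1.57 [149.  310.8] [0.557 0.005 0.072]
scene 1.75 [146.9 304. ] [0.557 0.005 0.072]
scene 2.0 [146.7 295.3] [0.557 0.005 0.072]
tw ends [0.46269775 0.36512701 0.004     ] [0.43318118 0.25531123 0.004     ] [0.44793946 0.31021912 0.004     ] 0.11371338563689437 74.95546073613059
toner px [ 0.54352746 -0.23616463  0.175     ] [ 0.55498893 -0.2590585   0.        ]
axis [ 0.51941249 -0.14311401  0.093     ] grip on [ 0.50522752 -0.09725785  0.093     ] tip peg [ 0.53640974 -0.10331334  0.09      ]
shift [-3.614 -4.381  0.472] turn [0.    0.    1.217] TCP [0.2245 0.6894 0.3039]
```

```bash
python3 -m jog '[[-1,-0.723,-0.876,0,0,0,0],[-1,-0.723,-0.876,0,0,0,0],[-1,-0.723,-0.876,0,0,0,0],[-1,-0.723,-0.876,0,0,0,0],[-1,-0.723,-0.876,0,0,0,0],[-1,-0.723,-0.876,0,0,0,0]]' 40
```

```text
time: 3.0
ee_pos: [0.2888, 0.5283, 0.3045]
ee_rot: [0.159, 0.987, -0.0, 0.0]
wrist_force: [-0.3, 1.2, -0.2]
finger_gap: 0.145
grip_force: 0.0
```

```bash
for i in 1 2 3 4; do python3 -m jog '[[-1,-0.723,-0.876,0,0,0,0],[-1,-0.723,-0.876,0,0,0,0],[-1,-0.723,-0.876,0,0,0,0],[-1,-0.723,-0.876,0,0,0,0],[-1,-0.723,-0.876,0,0,0,0]]' | sed -n 2p; done
python3 -m jog '[[-1,0,0,0,0,0,0.6],[-1,0,0,0,0,0,0.6],[-1,0,0,0,0,0,0.6],[-1,0,0,0,0,0,0.6],[-1,0,0,0,0,0,0.6]]'|sed -n 2p
python3 -m jog '[[-1,0,0,0,0,0,0.61],[-1,0,0,0,0,0,0.61],[-1,0,0,0,0,0,0.61],[-1,0,0,0,0,0,0.61],[-1,0,0,0,0,0,0.61]]'
python3 -c "
from h import *
plan(B((10,-52,88)),17.2)
print(ctrl.get_state()['finger_gap'])"
```

```text
ee_pos: [0.3517, 0.3667, 0.304]
ee_pos: [0.4141, 0.2087, 0.3042]
ee_pos: [0.4772, 0.0499, 0.3043]
ee_pos: [0.5398, -0.1093, 0.3042]
ee_pos: [0.5379, -0.1015, 0.3038]
time: 5.5
ee_pos: [0.5375, -0.1019, 0.3038]
ee_rot: [0.591, 0.807, 0.0, 0.0]
wrist_force: [0.3, 1.3, 0.2]
finger_gap: 0.001
grip_force: 0.0
shift [-0.007  0.004  0.952] turn [0.    0.    0.007] TCP [ 0.5375 -0.1019  0.3038]
0.0006406770332668531
```

```bash
python3 -m jog '[[-1,0,0,0.5,0,0,0],[-1,0,0,0.7,0,0,0],[-1,0,0,0.85,0,0,0],[-1,0,0,0.95,0,0,0],[-1,0,0,0.95,0,0,0],[-1,0,0,0.95,0,0,0]]'
python3 -m jog '[[-1,0.047,-0.067,0,0,0,0],[-1,0.06,-0.12,0,0,0,0],[-1,0.077,-0.173,0,0,0,0],[-1,0.07,-0.23,0,0,0,0],[-1,0.064,-0.29,0,0,0,0],[-1,0.04,-0.34,0,0,0,0],[-1,0.016,-0.382,0,0,0,0],[-1,-0.01,-0.41,0,0,0,0],[-1,-0.037,-0.435,0,0,0,0],[-1,-0.05,-0.445,0,0,0,0]]'
python3 - <<'E'
from h import *
T=snap('top','t1.png');S=ctrl.grab_frame('scene')
a=T[120:240,270:440,::-1];b=S[120:260,260:430,::-1]
cv2.imwrite('pics/c3.png',np.vstack([cv2.resize(x,(600,int(600*x.shape[0]/x.shape[1])))[:300] for x in(a,b)]) if 0 else np.hstack([cv2.resize(x,(400,400*x.shape[0]//x.shape[1]))[:280] for x in(a,b)]))
E
```

```text
time: 6.0
ee_pos: [0.5368, -0.1028, 0.1608]
ee_rot: [0.59, 0.808, -0.0, -0.001]
wrist_force: [-0.5, 1.3, 0.8]
finger_gap: -0.001
grip_force: 0.0
time: 6.83
ee_pos: [0.4753, -0.1308, 0.162]
ee_rot: [0.591, 0.807, 0.0, 0.0]
wrist_force: [1.1, -0.4, -0.0]
finger_gap: -0.001
grip_force: 0.0
```

View pics/c3.png

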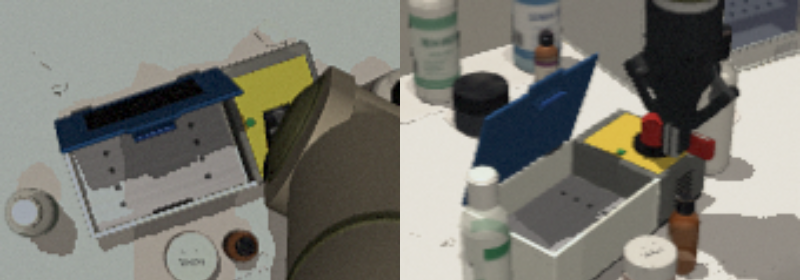

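The handle now points to the front. The lid's lip has moved down in the top view (≈ row 175, was 158), so the lid has tilted forward. I'll measure it.

```bash
python3 - <<'E'
from h import *
ctrl.grab_frame('top');ctrl.grab_frame('scene')
for n in('top','scene'):
    print(n,loc('lid_edge',n),loc('handle_grip',n))
    for th in (.8,1,1.2,1.4,1.57): print(th,proj(n,B((60-118*np.cos(th),45,72.5+118*np.sin(th))))[0][::-1].round(1))
    print('h',[(a,proj(n,B((-20-48*np.cos(a),-85+48*np.sin(a),93)))[0][::-1].round(1)) for a in(0,.2,.4)])
plan(B((-20,45,145)),17.2)
E
```

```text
top [(0.88, [169.1, 334.0])] []
0.8 [192.8 341.3]
1 [184.1 338.9]
1.2 [174.1 335.9]
1.4 [163.3 332.5]
1.57 [154.  329.4]
h [(0, array([195. , 401.7])), (0.2, array([196. , 397.5])), (0.4, array([196. , 393.2]))]
scene [(0.58, [156.5, 323.3])] [(0.51, [182.2, 385.3]), (0.47, [290.4, 215.0])]
0.8 [173.2 338.6]
1 [164.9 332.2]
1.2 [157.8 325. ]
1.4 [152.3 317.4]
1.57 [149.  310.8]
h [(0, array([180.6, 386.2])), (0.2, array([182.1, 383.7])), (0.4, array([183.2, 380.6]))]
shift [ 0.696  0.259 -0.378] turn [-0.    -0.     0.008] TCP [ 0.4754 -0.1301  0.1613]
```

```bash
python3 -m jog '[[-1,0.02,-0.05,-0.25,0,0,0],[-1,0.02,-0.05,-0.5,0,0,0],[-1,0.1,-0.05,-0.75,0,0,0],[-1,0.35,0,-0.75,0,0,0],[-1,0.6,0.1,-0.75,0,0,0],[-1,0.69,0.22,-0.6,0,0,0],[-1,0.69,0.22,-0.42,0,0,0],[-1,0.69,0.22,-0.42,0,0,0],[-1,0.69,0.22,-0.42,0,0,0]]'
python3 -m jog '[[-1,0,0.15,0,0,0,0],[-1,0,0.25,0,0,0,0],[-1,0,0.35,0,0,0,0],[-1,0,0.45,0,0,0,0],[-1,0,0.55,0,0,0,0],[-1,0,0.65,0,0,0,0],[-1,0,0.65,0,0,0,0],[-1,0,0.65,0,0,0,0]]'
python3 - <<'E'
from h import *
T=ctrl.grab_frame('top');S=ctrl.grab_frame('scene')
for n in('top','scene'):
    print(n,loc('lid_edge',n),loc('handle_grip',n))
    for th in (1.57,1.7,1.85,2): print(th,proj(n,B((60-118*np.cos(th),45,72.5+118*np.sin(th))))[0][::-1].round(1))
plan(B((-30,45,260)),17.2)
E
```

```text
time: 7.98
ee_pos: [0.4747, -0.0219, 0.2238]
ee_rot: [0.591, 0.807, -0.001, -0.001]
wrist_force: [-0.1, -0.6, 0.0]
finger_gap: -0.003
grip_force: 0.0
time: 8.65
ee_pos: [0.5685, 0.0065, 0.2254]
ee_rot: [0.592, 0.806, 0.0, 0.0]
wrist_force: [-1.0, -0.1, -0.5]
finger_gap: 0.001
grip_force: 0.0
top [] [(0.73, [223.1, 365.4]), (0.52, [196.0, 399.6])]
1.57 [154.  329.4]
1.7 [147. 327.]
1.85 [139.3 324.3]
2 [132.1 321.7]
scene [(0.71, [148.7, 296.4])] [(0.67, [179.9, 385.8])]
1.57 [149.  310.8]
1.7 [147.3 305.8]
1.85 [146.5 300.4]
2 [146.7 295.3]
shift [ 0.009 -0.672 -0.722] turn [-0.    -0.     0.006] TCP [0.568  0.0071 0.2246]
```

```bash
python3 -m jog '[[-1,0,-0.3,-0.1,0,0,0],[-1,0,-0.5,-0.4,0,0,0],[-1,0,-0.67,-0.6,0,0,0],[-0.1,0,-0.67,-0.6,0,0,0.3],[-0.1,0,-0.67,-0.6,0,0,0.71],[-0.1,0,-0.67,-0.6,0,0,0.71],[-0.1,0,-0.67,-0.6,0,0,0.71],[-0.1,0,-0.67,-0.6,0,0,0.71],[-0.1,0,-0.67,-0.6,0,0,0.71]]'
python3 -c "
from h import *
plan((.449,.312,.1),-15); print(ctrl.get_state()['finger_gap'])"
```

```text
time: 9.7
ee_pos: [0.4724, -0.0227, 0.3144]
ee_rot: [0.791, 0.612, -0.0, -0.0]
wrist_force: [0.1, -0.5, -0.6]
finger_gap: 0.45
grip_force: 0.0
shift [ 2.12  -0.712  0.943] turn [-0.     0.     0.009] TCP [ 0.4724 -0.0227  0.3144]
0.45007796942070244
```

```bash
for i in 1 2 3; do python3 -m jog '[[-0.1,0.3,-0.1,0,0,0,0],[-0.1,0.55,-0.2,0,0,0,0],[-0.1,0.706,-0.237,0,0,0,0],[-0.1,0.706,-0.237,0,0,0,0],[-0.1,0.706,-0.237,0,0,0,0]]'|sed -n 2p; done
python3 -m jog '[[-0.1,0,0,0.3,0,0,0],[-0.1,0,0,0.6,0,0,0],[-0.1,0,0,0.94,0,0,0],[-0.1,0,0,0.94,0,0,0],[-0.1,0,0,0.94,0,0,0],[-0.1,0,0,0.94,0,0,0]]'
python3 - <<'E'
from h import *
plan((.449,.312,.004),-15)
T=snap('top','t2.png');S=ctrl.grab_frame('scene')
a=T[180:250,160:260,::-1];b=S[240:310,170:270,::-1]
cv2.imwrite('pics/c4.png',np.hstack([cv2.resize(x,None,fx=4,fy=4) for x in(a,b)]))
for p in((.4638,.3676,.004),(.434,.257,.004)): print(proj('scene',p)[0]-[170,240],proj('top',p)[0]-[160,180])
E
```

```text
ee_pos: [0.4644, 0.09, 0.3142]
ee_pos: [0.4568, 0.2001, 0.3142]
ee_pos: [0.4491, 0.3106, 0.3142]
time: 11.45
ee_pos: [0.4495, 0.3087, 0.1734]
ee_rot: [0.791, 0.611, -0.001, 0.001]
wrist_force: [1.1, 0.4, 0.3]
finger_gap: 0.449
grip_force: 0.0
shift [ 0.022 -0.009  0.643] turn [-0.     0.003  0.008] TCP [0.4495 0.3087 0.1734]
[17.01286976 53.11863466] [18.3710764  24.81596115]
[71.4333801  41.65282438] [64.2972206 36.1757825]
```

View pics/c4.png

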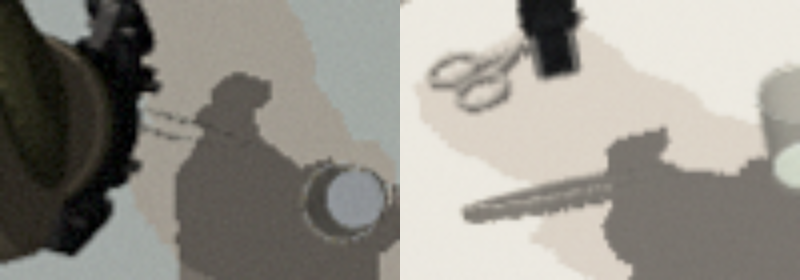

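In the right panel the tweezers' left end is at crop (65,212), against a predicted (68,212), so the location holds. I'll descend and grip.

```bash
python3 -m jog '[[-0.1,0.01,-0.005,0.3,0,0,0],[-0.1,0.015,-0.009,0.5,0,0,0],[-0.1,0.015,-0.009,0.6,0,0,0],[-0.1,0.015,-0.009,0.64,0,0,0],[-0.1,0.015,-0.009,0.64,0,0,0],[-0.1,0.015,-0.009,0.64,0,0,0]]' 25
python3 -m jog '[[-1,0,0,0,0,0,0],[-1,0,0,0,0,0,0],[-1,0,0,0,0,0,0],[-1,0,0,0,0,0,0],[-1,0,0,0,0,0,0],[-1,0,0,0,0,0,0],[-1,0,0,0,0,0,0],[-1,0,0,0,0,0,0],[-1,0,0,0,0,0,0],[-1,0,0,0,0,0,0]]' 25
python3 -m jog '[[-1,0,0,-0.2,0,0,0],[-1,0,0,-0.4,0,0,0],[-1,0,0,-0.4,0,0,0],[-1,0,0,-0.4,0,0,0]]'
python3 - <<'E'
from h import *
S=ctrl.grab_frame('scene')
print(loc('tweezers','scene'))
cv2.imwrite('pics/c5.png',cv2.resize(S[200:310,150:310,::-1],None,fx=4,fy=4))
E
```

```text
time: 12.05
ee_pos: [0.4488, 0.3141, 0.0789]
ee_rot: [0.79, 0.613, 0.001, 0.0]
wrist_force: [0.0, 0.5, -0.0]
finger_gap: 0.451
grip_force: 0.0
time: 12.88
ee_pos: [0.4484, 0.3144, 0.0789]
ee_rot: [0.79, 0.613, 0.001, -0.0]
wrist_force: [-0.2, -0.3, 8.4]
finger_gap: 0.135
grip_force: 24.7
time: 13.22
ee_pos: [0.4485, 0.3148, 0.1394]
ee_rot: [0.79, 0.613, 0.002, -0.0]
wrist_force: [0.3, 0.1, -0.5]
finger_gap: 0.133
grip_force: 24.6
[(0.81, [268.8, 207.2])]
```

View pics/c5.png

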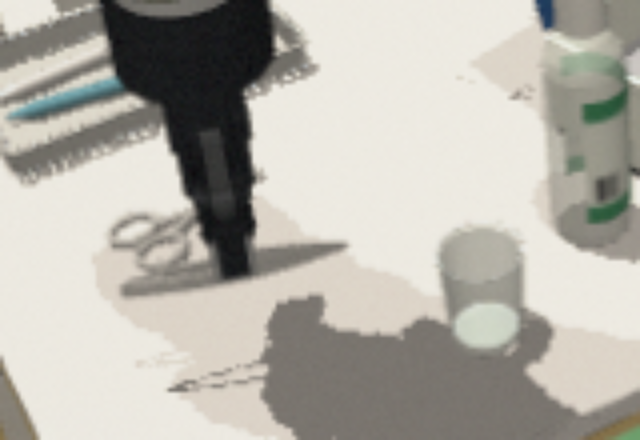

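The tweezers are held level, at about (230,270) in the crop. Now I'll carry them to the chamber.

```bash
python3 -m jog '[[-1,0,0,-0.25,0,0,0],[-1,0,0,-0.5,0,0,0],[-1,0,0,-0.75,0,0,0],[-1,0,0,-1,0,0,0],[-1,0,0,-1,0,0,0],[-1,0,0,-1,0,0,0]]' |sed -n 2p
python3 -c "
from h import *
plan(B((-12,45,130)),17.2)"
```

```text
ee_pos: [0.4482, 0.3145, 0.2885]
shift [-2.072  0.809  0.566] turn [ 0.003 -0.003 -0.702] TCP [0.4482 0.3145 0.2885]
```

```bash
for i in 1 2 3; do python3 -m jog '[[-1,-0.25,0.1,0,0,0,0],[-1,-0.5,0.2,0,0,0,0],[-1,-0.69,0.27,0,0,0,0],[-1,-0.69,0.27,0,0,0,0],[-1,-0.69,0.27,0,0,0,0]]'|sed -n 2p; done
python3 -m jog '[[-1,0,0,0,0,0,-0.35],[-1,0,0,0,0,0,-0.7],[-1,0,0,0,0,0,-0.7],[-1,0,0,0,0,0,-0.7],[-1,0,0,0,0,0,-0.7],[-1,0,0,0,0,0,-0.7],[-1,0,0,0,0,0,-0.7]]'
python3 - <<'E'
from h import *
plan(B((-12,45,40)),17.2)
ctrl.grab_frame('scene')
print(loc('lid_edge','scene'),loc('tweezers','scene'),proj('scene',B((-12,45,213))), loc('handle_grip','scene'))
E
```

```text
ee_pos: [0.4609, 0.2018, 0.286]
ee_pos: [0.4747, 0.0929, 0.2865]
ee_pos: [0.4885, -0.0166, 0.2867]
time: 15.65
ee_pos: [0.4883, -0.0149, 0.2869]
ee_rot: [0.594, 0.804, 0.0, -0.001]
wrist_force: [0.7, 0.8, -0.3]
finger_gap: 0.135
grip_force: 24.6
shift [-0.012 -0.     1.16 ] turn [-0.001 -0.001 -0.002] TCP [ 0.4883 -0.0149  0.2869]
[(0.57, [148.9, 294.5])] [(0.57, [153.8, 333.9])] [[335.23138538 149.85229854]] [(0.55, [181.6, 385.0])]
```

```bash
python3 -m jog '[[-1,0,0,0.25,0,0,0],[-1,0,0,0.45,0,0,0],[-1,0,0,0.65,0,0,0],[-1,0,0,0.85,0,0,0],[-1,0,0,1,0,0,0],[-1,0,0,1,0,0,0],[-1,0,0,1,0,0,0]]'
python3 -m jog '[[-1,0,0,0.05,0,0,0],[-1,0,0,0.1,0,0,0],[-1,0,0,0.14,0,0,0],[-1,0,0,0.17,0,0,0],[-1,0,0,0.17,0,0,0],[-1,0,0,0.17,0,0,0],[-1,0,0,0.17,0,0,0]]'
```

```text
time: 16.43
ee_pos: [0.4878, -0.0171, 0.1368]
ee_rot: [0.595, 0.804, -0.001, -0.001]
wrist_force: [0.0, -0.9, -0.3]
finger_gap: 0.132
grip_force: 24.6
time: 17.02
ee_pos: [0.4882, -0.017, 0.1121]
ee_rot: [0.594, 0.804, 0.0, 0.0]
wrist_force: [-0.3, 0.5, -0.2]
finger_gap: 0.135
grip_force: 24.6
```

```bash
python3 -m jog '[[-1,0,0,0.01,0,0,0],[-1,0,0,0.02,0,0,0],[-1,0,0,0.02,0,0,0],[-0.6,0,0,0.02,0,0,0],[-0.4,0,0,0.02,0,0,0],[-0.4,0,0,0.02,0,0,0],[-0.4,0,0,0.02,0,0,0],[-0.4,0,0,0.02,0,0,0],[-0.4,0,0,0.02,0,0,0]]'
python3 -m jog '[[-0.4,0,0,-0.1,0,0,0],[-0.4,0,0,-0.3,0,0,0],[-0.4,0,0,-0.5,0,0,0],[-0.4,0,0,-0.75,0,0,0],[-0.4,0,0,-1,0,0,0],[-1,0,0,-1,0,0,0],[-1,0,0,-1,0,0,0]]'
python3 - <<'E'
from h import *
T=ctrl.grab_frame('top');S=ctrl.grab_frame('scene')
a=T[130:230,285:425,::-1];b=S[140:240,275:415,::-1]
cv2.imwrite('pics/c6.png',np.hstack([cv2.resize(x,None,fx=2.8,fy=2.8) for x in(a,b)]))
for n in('top','scene'): print(n,[loc(l,n) for l in('tweezers','lid_edge')], proj(n,B((-12,45,30)))[0][::-1],[(th,proj(n,B((60-118*np.cos(th),45,72.5+118*np.sin(th))))[0][::-1].round(1)) for th in(1.2,1.57,1.8,2)])
plan(B((105,45,260)))
E
```

```text
time: 17.77
ee_pos: [0.4881, -0.017, 0.1089]
ee_rot: [0.594, 0.804, -0.0, 0.0]
wrist_force: [1.5, 0.8, -1.1]
finger_gap: 0.295
grip_force: 0.0
time: 18.35
ee_pos: [0.4888, -0.0168, 0.2609]
ee_rot: [0.594, 0.804, 0.002, 0.002]
wrist_force: [0.7, 1.3, -1.1]
finger_gap: 0.028
grip_force: 0.0
top [[], [(0.97, [132.0, 322.5])]] [190.80332147 337.29297431] [(1.2, array([174.1, 335.9])), (1.57, array([154. , 329.4])), (1.8, array([141.8, 325.2])), (2, array([132.1, 321.7]))]
scene [[(0.61, [216.7, 335.4])], [(0.95, [150.3, 295.1]), (0.57, [231.2, 382.8])]] [217.05366822 334.58703031] [(1.2, array([157.8, 325. ])), (1.57, array([149. , 310.8])), (1.8, array([146.6, 302.2])), (2, array([146.7, 295.3]))]
shift [ 0.003  0.786 -0.503] turn [0. 0. 0.] TCP [ 0.4877 -0.017   0.2578]
```

View pics/c6.png

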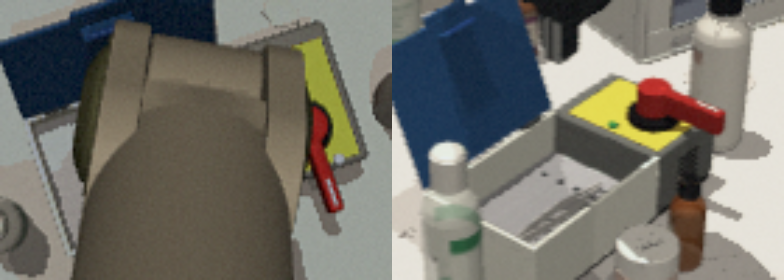

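The tweezers lie on the chamber floor (≈(575,205) in the right panel, landmark within 1 px of the prediction) and the lid leans at 2.0 rad. Next I'll move behind the lid.

```bash
python3 -m jog '[[-1,0,0,-0.25,0,0,0],[-1,0,0,-0.5,0,0,0],[-1,0,0.2,-0.5,0,0,0],[-1,0,0.4,-0.5,0,0,0],[-1,0,0.6,-0.5,0,0,0],[-1,0,0.8,-0.5,0,0,0],[-1,0,1,-0.5,0,0,0],[-1,0,1,-0.5,0,0,0],[-1,0,1,-0.5,0,0,0]]' |sed -n 2p
python3 -m jog '[[-1,0,0.05,0.2,0,0,0],[-1,0,0.05,0.4,0,0,0],[-1,0,0.05,0.6,0,0,0],[-1,0,0.05,0.63,0,0,0],[-1,0,0.05,0.63,0,0,0]]'
python3 - <<'E'
from h import *
s=ctrl.get_state(); d=s['ee_pos']-[0,0,.073]-[BQ[0],BQ[1],0]; print('tip in box',R.from_euler('z',-BQ[2]).apply(d)*1e3)
ctrl.grab_frame('top');ctrl.grab_frame('scene');print(loc('lid_edge','top'),loc('lid_edge','scene'))
E
```

```text
ee_pos: [0.6322, 0.0275, 0.332]
time: 19.82
ee_pos: [0.637, 0.0286, 0.2376]
ee_rot: [0.595, 0.804, -0.002, -0.002]
wrist_force: [0.5, -0.3, 0.3]
finger_gap: -0.001
grip_force: 0.0
tip in box [143.06778891  44.32006091 164.5668062 ]
[] [(0.84, [148.5, 296.0])]
```

```bash
python3 -m jog '[[-1,0,-0.14,-0.007,0,0,0],[-1,0,-0.28,-0.053,0,0,0],[-1,0,-0.427,-0.08,0,0,0],[-1,0,-0.553,-0.073,0,0,0],[-1,0,-0.68,-0.047,0,0,0],[-1,0,-0.8,0.013,0,0,0],[-1,0,-0.92,0.1,0,0,0],[-1,0,-0.92,0.1,0,0,0]]'
python3 -m jog '[[-1,0,-0.073,0.08,0,0,0],[-1,0,-0.133,0.16,0,0,0],[-1,0,-0.187,0.24,0,0,0],[-1,0,-0.227,0.313,0,0,0],[-1,0,-0.253,0.373,0,0,0],[-1,0,-0.253,0.373,0,0,0]]'
python3 - <<'E'
from h import *
s=ctrl.get_state(); d=s['ee_pos']-[0,0,.073]-[BQ[0],BQ[1],0]; print('tip in box',R.from_euler('z',-BQ[2]).apply(d)*1e3)
ctrl.grab_frame('top');ctrl.grab_frame('scene');print(loc('lid_edge','top'),loc('lid_edge','scene'))
for th in(0,.1,.3,.6): print(th,proj('scene',B((60-118*np.cos(th),45,72.5+118*np.sin(th))))[0][::-1].round(1))
E
```

```text
time: 20.68
ee_pos: [0.5035, -0.0123, 0.2245]
ee_rot: [0.595, 0.804, -0.0, -0.001]
wrist_force: [-1.7, 0.1, -0.3]
finger_gap: 0.001
grip_force: 0.0
time: 21.18
ee_pos: [0.4706, -0.0225, 0.1684]
ee_rot: [0.595, 0.804, 0.0, -0.0]
wrist_force: [-0.7, 0.1, -0.0]
finger_gap: 0.001
grip_force: 0.0
tip in box [-30.97000467  44.64711666  95.38992149]
[] [(0.94, [201.5, 348.0]), (0.64, [218.1, 329.5])]
0 [209.8 350.3]
0.1 [205.5 350.2]
0.3 [196.5 348.8]
0.6 [182.3 343.8]
```

```bash
python3 -m jog '[[-1,0,-0.04,0,0,0,0],[-1,0,-0.09,0,0,0,0],[-1,0,-0.09,0.03,0,0,0],[-1,0,-0.09,0.06,0,0,0],[-1,0,-0.09,0.08,0,0,0],[-1,0,-0.09,0.1,0,0,0],[-1,0,-0.09,0.1,0,0,0]]'
python3 -m jog '[[-1,0,0,0.02,0,0,0],[-1,0,0,0.04,0,0,0],[-1,0,0,0.06,0,0,0],[-1,0,0,0.06,0,0,0]]'
python3 - <<'E'
from h import *
ctrl.grab_frame('scene');print(loc('lid_edge','scene'))
E
```

```text
time: 21.97
ee_pos: [0.4575, -0.0264, 0.1528]
ee_rot: [0.594, 0.804, -0.0, -0.0]
wrist_force: [-0.7, 0.2, 0.1]
finger_gap: -0.001
grip_force: 0.0
time: 22.3
ee_pos: [0.4578, -0.0264, 0.1464]
ee_rot: [0.595, 0.804, 0.001, 0.0]
wrist_force: [-8.2, 1.8, 53.5]
finger_gap: 0.001
grip_force: 26.5
[(0.58, [212.2, 347.7])]
```

```bash
python3 -m jog '[[-1,0,0,-0.06,0,0,0],[-1,0,0,-0.3,0,0,0],[-1,0,0,-0.6,0,0,0],[-1,0,0,-1,0,0,0],[-1,0,0,-1,0,0,0],[-1,0,0,-1,0,0,0]]' |sed -n 2,4p
python3 - <<'E'
from h import *
T=ctrl.grab_frame('top');S=ctrl.grab_frame('scene');print(loc('lid_edge','scene'),loc('handle_grip','scene'))
b=S[140:260,275:435,::-1]; cv2.imwrite('pics/c7.png',cv2.resize(b,None,fx=4,fy=4))
for th in(0,.1): print(th,proj('scene',B((60-118*np.cos(th),45,75+118*np.sin(th))))[0][::-1].round(1))
plan(B((-78,-115,200)),17.2)
for n in ('toner','brown_bottle','cream_pot'): print(n,[ (k['conf'],R.from_euler('z',-BQ[2]).apply(atz('scene',k['pixel'],0)-[BQ[0],BQ[1],0]).round(3)) for k in ctrl.landmark_of('scene',n)[:1]])
E
```

```text
ee_pos: [0.4593, -0.0265, 0.2985]
ee_rot: [0.594, 0.804, 0.003, 0.003]
wrist_force: [-0.3, 0.3, 0.4]
[(0.76, [209.5, 350.2]), (0.57, [245.8, 363.6])] [(0.83, [181.9, 384.3])]
0 [208.9 350.3]
0.1 [204.7 350.2]
shift [-1.068 -0.219  0.137] turn [-0.002 -0.    -0.003] TCP [ 0.4572 -0.0261  0.2935]
toner [(0.82, array([-0.015, -0.179,  0.   ]))]
brown_bottle [(0.57, array([-0.116, -0.009,  0.   ]))]
cream_pot [(0.7, array([-0.027,  0.286,  0.   ]))]
```

View pics/c7.png

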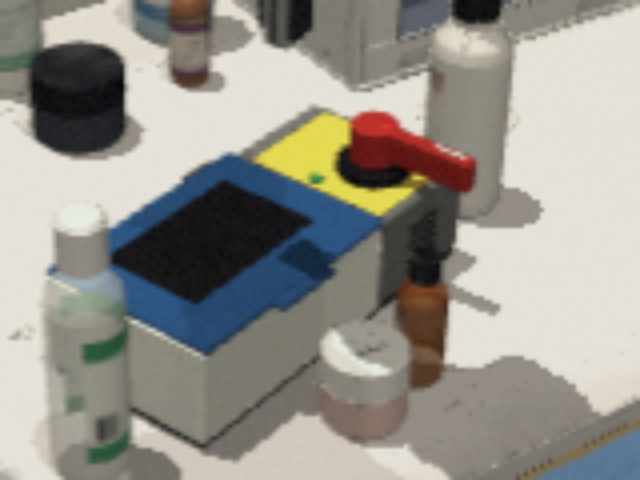

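The lid is shut flush and the handle is off at (420,155) in the crop. Now I'll move to the handle's right side.

```bash
python3 -m jog '[[-1,-0.25,-0.1,0,0,0,0],[-1,-0.5,-0.24,0,0,0,0],[-1,-0.75,-0.24,0,0,0,0],[-1,-1,-0.24,0,0,0,0],[-1,-1,-0.24,0,0,0,0],[-1,-1,-0.24,0,0,0,0]]' |sed -n 2p
python3 -m jog '[[-1,-0.04,0,0.2,0,0,0],[-1,-0.04,0,0.45,0,0,0],[-1,-0.04,0,0.65,0,0,0],[-1,-0.04,0,0.8,0,0,0],[-1,-0.04,0,0.83,0,0,0],[-1,-0.04,0,0.83,0,0,0]]'
python3 - <<'E'
from h import *
s=ctrl.get_state(); d=s['ee_pos']-[0,0,.073]-[BQ[0],BQ[1],0]; print('tip in box',R.from_euler('z',-BQ[2]).apply(d)*1e3)
E
```

```text
ee_pos: [0.467, -0.1825, 0.2935]
time: 24.25
ee_pos: [0.4681, -0.1848, 0.1684]
ee_rot: [0.594, 0.804, -0.001, -0.002]
wrist_force: [-0.4, 0.5, -0.1]
finger_gap: -0.003
grip_force: 0.0
tip in box [ -81.38762659 -109.67128092   95.41960885]
```

```bash
python3 -m jog '[[-1,0.1,0.017,0.02,0,0,0],[-1,0.145,0.025,0.02,0,0,0],[-1,0.19,0.03,0.02,0,0,0],[-1,0.25,0.05,0.02,0,0,0],[-1,0.306,0.071,0.02,0,0,0],[-1,0.345,0.1,0.02,0,0,0],[-1,0.383,0.135,0.02,0,0,0],[-1,0.434,0.204,0.02,0,0,0],[-1,0.463,0.252,0.02,0,0,0],[-1,0.463,0.252,0.02,0,0,0]]'
python3 -m jog '[[-1,-0.03,-0.03,-0.05,0,0,0],[-1,-0.05,-0.06,-0.3,0,0,0],[-1,-0.05,-0.06,-0.6,0,0,0],[-1,-0.05,-0.06,-1,0,0,0],[-1,-0.05,-0.06,-1,0,0,0],[-1,-0.05,-0.06,-1,0,0,0]]'|sed -n 2p
python3 - <<'E'
from h import *
T=ctrl.grab_frame('top');S=ctrl.grab_frame('scene');print(loc('lid_edge','scene'),loc('handle_grip','scene'))
print([(a,proj('scene',B((-20-48*np.cos(a),-85+48*np.sin(a),93)))[0][::-1].round(1)) for a in(0,.8,1.2,1.4,1.57)])
b=S[140:260,275:435,::-1]; cv2.imwrite('pics/c8.png',cv2.resize(b,None,fx=4,fy=4))
E
```

```text
time: 25.08
ee_pos: [0.4864, -0.1065, 0.1669]
ee_rot: [0.593, 0.805, 0.001, 0.0]
wrist_force: [-0.3, 0.3, 0.6]
finger_gap: 0.001
grip_force: 0.0
ee_pos: [0.4789, -0.1203, 0.3219]
[(0.86, [209.7, 350.0])] [(0.78, [181.1, 359.6])]
[(0, array([180.6, 386.2])), (0.8, array([184.4, 373.1])), (1.2, array([183.9, 365.2])), (1.4, array([183. , 361.5])), (1.57, array([182. , 358.6]))]
```

View pics/c8.png

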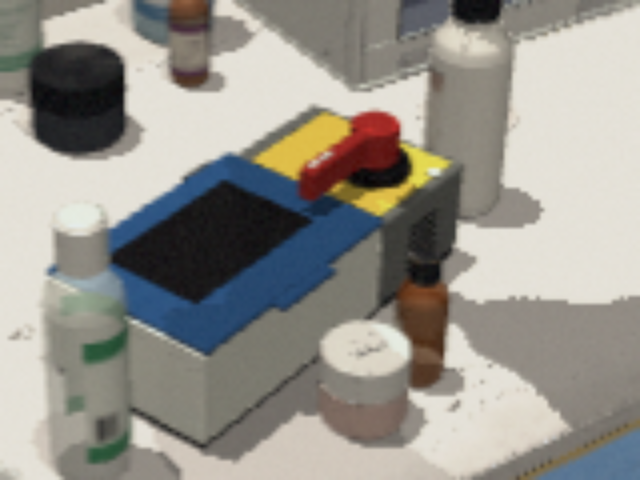

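The handle is on: its grip landmark is at (181,360), where it was at the start, and the bar lies over the lid's corner. The lid is shut and the gripper is clear.

```bash
python3 -c "
from rig import ctrl
print(ctrl.finish_job())"
```

```text
the job is handed in; nothing more can be done
None
```

I handed the job in after about 25 s of robot time: the handle was turned off, the tweezers laid on the chamber floor, the lid clicked shut and the handle turned back on, with no bystander seen to move; no verdict came back, so this rests on my last camera checks.

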